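# Stand the fallen twin-tower model back up and push it home against the kerb

## Task

The twin-tower model has fallen on its back on the site board: push on its wooden plinth, between the two towers, until the model tips back and stands upright by itself, then push the standing model along the board until the plinth's front edge lies flush against the timber kerb. Only push it, never lift or carry it, and keep off the white card towers, which are delicate. Leave the little house, the tree and the glue bottle where they are.

Things in the scene. Friction and masses are not known exactly. Their poses are not given: they have to be found in the camera images.
- site_board: Fixed light grey board, 340 x 470 x 10 mm, on the table; its top is at height 10 mm. Origin on its underside, midway along its 340 mm side (x), 260 mm from its kerb end and 210 mm from the other. x runs along the kerb, -y points towards the kerb, z up. Placed and turned differently each time.
- kerb (a point): Middle of the upper edge of the timber kerb's face that looks at the model (the board's +y side). The kerb is fixed on the board: 320 mm long along x, 14 mm wide, 12 mm high above the board's top (this point is at height 22 mm). Axes as the board's. The model's front edge belongs against this face.
- twin: Loose model, about 0.35 kg: pale wood plinth 250 x 90 x 18 mm with two white towers. Origin: middle of the plinth's rear lower edge, about which it tips. x along the 250 mm, y from plinth to tower tops, z from rear to front edge. At the start it lies on its back: z up, plinth on its rear edge, towers along +y, away from the kerb (up to 0.2 rad off square). Standing: y up, z towards the kerb.
- plinth_top (a point): Centre of the plinth's face that carries the towers (y 18, z 45 mm from the model's origin). At the start it is upright, 90 mm high, and looks away from the kerb. Pushed near its upper edge towards the kerb, the model tips about its rear edge; after about 30 degrees it goes over by itself and lands on its underside. Axes as the model's.
- plinth_front (a point): Middle of the plinth's front lower edge (z 90 mm from the model's origin). At the start it is 90 mm above the board, on the kerb's side; standing, it rests on the board and faces the kerb. Pushed low on its rear edge the standing model slides; pushed off centre it also turns; askew at the kerb, push its lagging end. Axes as the model's.
- towers: The two white card towers with grey window bands, fixed on the plinth's ends, flush with its rear edge: 40 x 40 mm, centred at x = -105 mm (170 mm high) and x = +105 mm (140 mm high), 170 mm of free plinth between them. Same origin and axes as the model. Not to be touched.
- house: Loose little wooden house, 50 x 36 x 44 mm, on the lawn beyond the kerb; origin in the middle of its underside, z up. Leave alone.
- tree: Loose model tree, 34 mm wide, 62 mm high, on the lawn beyond the kerb; origin in the middle of its underside, z up. Leave alone.
- glue: Loose white glue bottle with an orange cap, 44 mm wide, 110 mm high, on the table just past the end of the board opposite the kerb; origin in the middle of its underside, z up. Leave alone.

How it is judged:
By the outcome, as a careful person would: the job done as asked, in the order asked, and still so for the second after the job is handed in, with the robot touching nothing.
It also fails if it takes over 58 s, if anything falls off the work surface, if the arm or the gripper's body presses on something with over 40 N, if the wrist force passes 120 N, or if a joint passes its speed limit or range.

## Robot

A 6-joint arm with a two-finger parallel gripper is mounted at the origin on the work surface. World frame = base frame: x ahead of the robot, y to its left, z up, the work surface at z = 0. Lengths are in mm, angles in degrees, forces in N, time in s.
With the tool pointing down it reaches from about 300 to 850 mm from the base axis. Payload 4.2 kg.
Tool frame: the origin (TCP) lies at the very end of the fingers, on their centre line; the grasp point (between the pads) lies 19 mm behind it; z points along the fingers, y is the direction in which the jaws open and shut (so a half turn about z gives the same grasp; the last joint's range is limited). The gripper opens to 91 mm and grips with 3 to 60 N. Pads are 32 mm wide; open, the fingers measure 118 mm over their backs; the gripper's body (76 mm by 178 mm) begins 60 mm behind the grasp point.
Start: joints at [-66.406, 18.312, 89.639, -0, 72.044, -1.146], TCP at [240.647, -522.241, 182.176] pointing down, gripper open.
Joint ranges: [-177.97, 177.97], [-48.28, 115.42], [12.27, 149.76], [-77.06, 257.06], [2.81, 150.46], [-146.56, 146.56]. Speed limits (degrees/s): [147.25, 147.25, 180, 180, 180, 180].

## Interface

Orientations are given as [roll, pitch, yaw] about the fixed x, y, z axes, in that order (R = Rz(yaw) Ry(pitch) Rx(roll)).
In Python, from workcell import env gives the robot as it stands. The module is installed in compiled form; this text tells all that it offers.
- The arm moves only by the tool arm_command, never from a script. Its argument "targets" is a list of rows, each a list of 5 numbers: the closure, from 0 (fully open) to 1 (shut), then the shift along the tool's x, y, z each as a share of 50 cm, from -1 to 1, then the turn about the tool's z as a share of pi/4 rad, from -1 to 1. A call has 1 to 8 rows; each row is the pose to reach, as a shift and turn from the pose measured when the call began, along the tool's axes at that moment; what a row does not reach only later rows make up. A row lasts 1/12 s, in which the tool goes at most 41.7 mm and 7.16 degrees, less where a joint would pass 70% of its speed; a pose out of reach is approached as far as the arm can. A call with a number of a shift or a turn outside -1 to 1 is refused whole. A call with a gripper value outside its range is refused whole. The fingers move at their own pace and stop on an object; "squeeze" is the grip in N (left out, the last holds). Time passes only in rows, so rows that repeat a pose let the fingers close. It gives the time, the measured TCP pose, the force and the opening at its end, in the units of the state.
- env.state(): the state, without advancing time (a new reading comes with each control period).
- env.grab_frame(name): name is "side" or "top" or "wrist"; returns the picture (420x560x3 uint8, red, green, blue); there is no depth.
- env.camera_params(name): a dict with "camera_matrix" (3x3 intrinsics, pixels), "R" (3x3) and "t" (3): a world point X has camera coordinates R X + t; the wrist camera has in their place "hand_eye" (4x4, takes a point from camera to tool coordinates, whose origin is the TCP and whose axes are the flange's). Camera axes: x right, y down, z forward; pixel columns grow to the right and rows downward; lengths in mm; the calibration is good to about 2 mm. A picture is of the moment at which its call begins: read the wrist's pose just before it. camera_params takes no time and is no camera call.
- env.job_done(): hands the job in, once; it reports no verdict.
The state is a dict: "time_s": time; "qpos": joint angles; "qvel": joint speeds; "effort": joint torques, N m; "ee_pos": TCP position; "ee_rot": TCP orientation; "force": force on the tool from outside, world axes, zero at the start; "torque": the same for the moment, N m; "gripper_width": finger opening in mm.
Only numpy, scipy, OpenCV 4.12 (cv2) and the standard library are available. Lean on these libraries where they do the work, as an engineer would, in place of code of your own. Each camera call takes 0.05 s, during which the arm holds its last target.

## Working session

There is one attempt and no reset: what is moved stays moved. The work goes in short steps, Python scripts to look and compute and a tool call to move; the robot and the scene stay as the last step left them, time stands still between calls to the robot, and variables do not carry over. Pictures are saved under pics/ and viewed, and the job is handed in when it is done.

Besides the shell and the picture viewer there is one more tool, called after "Request:" as a command line: name --pt "numbers of a row" for each row, then --argument value for the rest. arm_command: Moves the arm, as the interface text tells. Shift numbers are shares of 50 cm and turn numbers shares of pi/4 rad, none past 1 either way. Its arguments: {"type":"object","properties":{"targets":{"type":"array"},"squeeze":{"type":"number"}},"required":["targets"]}

```bash
mkdir -p pics; python3 - <<'E'
from workcell import env
import cv2,numpy as np
s=env.state();print(s)
for n in ["side","top"]:
    p=env.camera_params(n);print(n,p)
    cv2.imwrite(f"pics/{n}0.png",env.grab_frame(n)[:,:,::-1])
E
```

```text
{'time_s': 0.0, 'qpos': array([-6.64078461e+01,  1.83500505e+01,  8.97051246e+01, -3.06775348e-03,
        7.20433046e+01, -1.14487509e+00]), 'qvel': array([ 0.03506105,  0.05454111, -0.06853218, -0.02747849,  0.03851365,
        0.18211887]), 'effort': array([ 5.13474024e-04, -4.12460554e+01, -2.31969631e+01,  7.26648071e-02,
        4.54825989e-02, -1.31159595e-04]), 'ee_pos': array([ 240.38438998, -521.73639859,  181.3449506 ]), 'ee_rot': array([-1.79901482e+02,  9.48436348e-04,  2.47379781e+01]), 'force': array([-0.27091383, -0.5093548 ,  0.68201972]), 'torque': array([-0.02547854,  0.05360006,  0.0102014 ]), 'gripper_width': 90.7923080418534}
side {'camera_matrix': array([[426.52053213,   0.        , 285.24869029],
       [  0.        , 426.52053213, 207.55318526],
       [  0.        ,   0.        ,   1.        ]]), 'R': array([[-0.91350371, -0.40678824,  0.00585678],
       [-0.22596486,  0.49536135, -0.83878306],
       [ 0.33830586, -0.76755486, -0.54443427]]), 't': array([555.61888284, 202.25973749, 731.38595571])}
top {'camera_matrix': array([[435.09344292,   0.        , 277.84980894],
       [  0.        , 435.09344292, 208.85239656],
       [  0.        ,   0.        ,   1.        ]]), 'R': array([[-0.00623689, -0.99978776,  0.0196351 ],
       [-0.98300949,  0.00252769, -0.18353733],
       [ 0.18344874, -0.0204462 , -0.98281662]]), 't': array([ 29.15790148, 573.71691832, 861.45285911])}
```

View pics/side0.png

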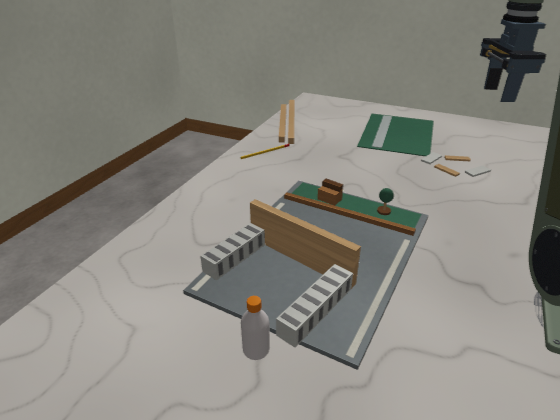

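View pics/top0.png

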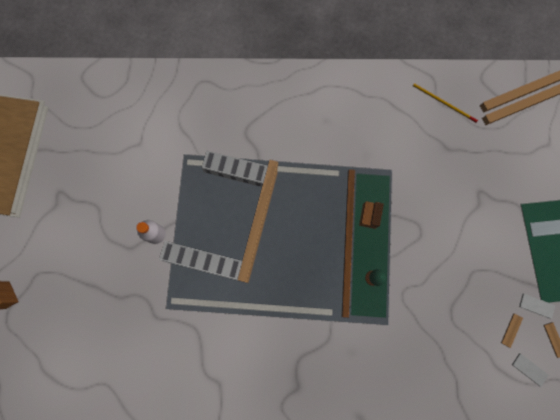

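Side view: the model lies on its back in the middle of the board (plinth about (300,245)), glue in front at (255,330). Top view: kerb at columns 345–353, plinth strip from (273,162) to (245,280), towers to its left.

```bash
cat > h.py <<'E'
from workcell import env
import cv2,numpy as np
def ray(n,uv,z):
    p=env.camera_params(n);K,R,t=p["camera_matrix"],p["R"],p["t"]
    C=-R.T@t; d=R.T@np.linalg.inv(K)@np.array([uv[0],uv[1],1.])
    return C+d*(z-C[2])/d[2]
def proj(n,X):
    p=env.camera_params(n);c=p["R"]@np.asarray(X,float)+p["t"];q=p["camera_matrix"]@c;return q[:2]/q[2]
def comps(im,mask,amin=60):
    n,l,s,c=cv2.connectedComponentsWithStats(mask.astype(np.uint8))
    return [(l==i,s[i],c[i]) for i in range(1,n) if s[i,4]>=amin]
E
python3 - <<'E'
from h import *
for n in["top","side"]:
    p=env.camera_params(n);print(n,-p["R"].T@p["t"])
im=cv2.imread("pics/top0.png")
hsv=cv2.cvtColor(im,cv2.COLOR_BGR2HSV)
for uv in [(260,220),(349,240),(372,215),(300,200),(370,250)]: print(uv,hsv[uv[1],uv[0]])
m=(hsv[...,0]<22)&(hsv[...,1]>90)&(hsv[...,2]>60)
for mm,s,c in comps(im,m):
    if not(150<c[0]<400 and 140<c[1]<330):continue
    r=cv2.minAreaRect(np.argwhere(mm)[:,::-1].astype(np.float32)); b=cv2.boxPoints(r)
    z=100 if c[0]<320 else 22
    print(s,r);print(np.round([ray("top",q,z) for q in b],1))
cv2.imwrite("pics/z0.png",cv2.resize(im[140:335,130:400],None,fx=2.9,fy=2.9,interpolation=cv2.INTER_CUBIC))
E
```

```text
top [406.11858542  45.31497074 951.37614121]
side [305.83134898 687.20641673 564.5894857 ]
(260, 220) [ 15 125 131]
(349, 240) [ 13 160  86]
(372, 215) [ 11 137  54]
(300, 200) [109  26  80]
(370, 250) [ 76 113  61]
[ 238  160   40  122 1311] ((258.2467956542969, 220.9331817626953), (10.8104829788208, 123.93782043457031), 14.782724380493164)
[[426.7 106.9 100. ]
 [666.9  45.3 100. ]
 [661.   24.1 100. ]
 [421.3  86.7 100. ]]
[342 170  13 147 920] ((348.1663513183594, 243.00692749023438), (6.41110372543335, 146.2897186279297), 2.385944128036499)
[[ 352.2 -106.1   22. ]
 [ 667.3 -130.2   22. ]
 [ 666.7 -144.4   22. ]
 [ 351.6 -119.5   22. ]]
[362 202  12  24 211] ((367.5377502441406, 213.132080078125), (9.091567993164062, 23.158926010131836), 10.619654655456543)
[[ 546.4 -154.    22. ]
 [ 596.8 -165.4   22. ]
 [ 593.  -184.9   22. ]
 [ 542.7 -173.3   22. ]]
```

View pics/z0.png

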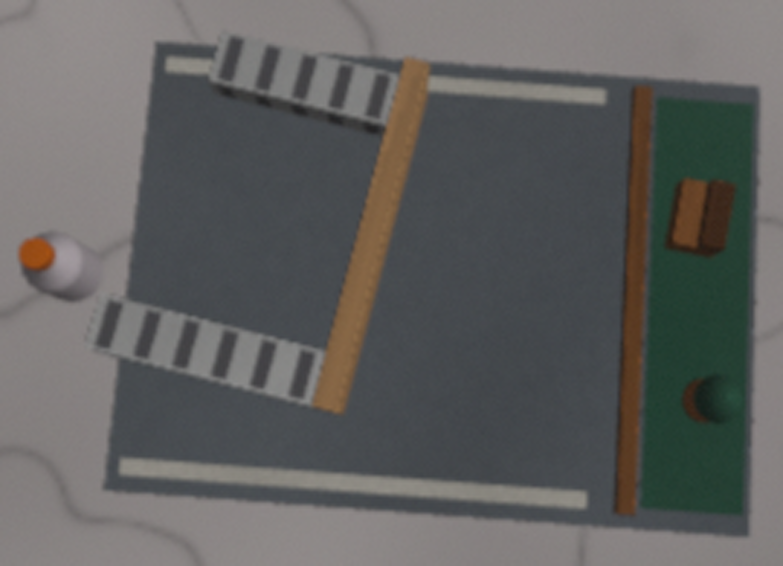

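```bash
cat >> h.py <<'E'
def go(x,y,z,yaw):
    s=env.state();p=s["ee_pos"];psi=np.radians(s["ee_rot"][2])
    d=np.array([x,y,z])-p
    tx=np.array([np.cos(psi),np.sin(psi),0]);ty=np.array([np.sin(psi),-np.cos(psi),0])
    turn=-(yaw-s["ee_rot"][2]);turn=(turn+180)%360-180
    print("t",round(s["time_s"],2),"at",p.round(1),s["ee_rot"].round(1),"F",s["force"].round(1))
    print("shares",np.round([d@tx/500,d@ty/500,-d[2]/500,turn/45],4),"dist",np.linalg.norm(d).round(1))
E
python3 - <<'E'
from h import *
print(env.camera_params("wrist")["hand_eye"].round(2))
go(555,108,180,-14.4)
E
```

```text
[[  -0.     -0.96   -0.28   78.21]
 [   1.     -0.     -0.     -1.42]
 [   0.     -0.28    0.96 -202.04]
 [   0.      0.      0.      1.  ]]
t 0.1 at [ 240.4 -521.8  181.4] [-179.9   -0.    24.7] F [-0.4  0.5  0.8]
shares [ 1.0985 -0.8807  0.0028  0.8697] dist 704.0
```

Request:
arm_command --pt "1 0.55 -0.44 0 0.87" --pt "1 0.55 -0.44 0 0.87" --pt "1 0.55 -0.44 0 0.87" --pt "1 0.55 -0.44 0 0.87" --pt "1 0.55 -0.44 0 0.87" --pt "1 0.55 -0.44 0 0.87" --pt "1 0.55 -0.44 0 0.87" --pt "1 0.55 -0.44 0 0.87" --squeeze 10

```text
time_s: 0.77
ee_pos: [384.9, -231.9, 181.6]
ee_rot: [-179.9, 0.1, -14.5]
force: [0.9, -0.4, -0.7]
gripper_width: 41.0
```

```bash
python3 -c "
from h import *
go(555,108,180,-14.4)"
```

```text
t 0.77 at [ 384.9 -231.9  181.6] [-1.799e+02  1.000e-01 -1.450e+01] F [ 0.9 -0.4 -0.7]
shares [ 0.1597 -0.7432  0.0032 -0.0013] dist 380.1
```

Request:
arm_command --pt "1 0.16 -0.743 0 0" --pt "1 0.16 -0.743 0 0" --pt "1 0.16 -0.743 0 0" --pt "1 0.16 -0.743 0 0" --pt "1 0.16 -0.743 0 0" --pt "1 0.16 -0.743 0 0" --pt "1 0.16 -0.743 0 0" --pt "1 0.16 -0.743 0 0"

```text
time_s: 1.43
ee_pos: [533.7, 66.6, 181.7]
ee_rot: [-179.9, 0.1, -14.4]
force: [0.1, -0.9, -0.1]
gripper_width: 0.5
```

```bash
python3 -c "
from h import *
go(555,108,120,-14.4)"
```

```text
t 1.43 at [533.7  66.6 181.7] [-1.799e+02  1.000e-01 -1.440e+01] F [ 0.1 -0.9 -0.1]
shares [ 0.0207 -0.0908  0.1234 -0.0006] dist 77.3
```

Request:
arm_command --pt "1 0.02 -0.091 0 0" --pt "1 0.02 -0.091 0 0" --pt "1 0.02 -0.091 0 0" --pt "1 0.02 -0.091 0.1 0" --pt "1 0.02 -0.091 0.193 0" --pt "1 0.02 -0.091 0.193 0" --pt "1 0.02 -0.091 0.193 0" --pt "1 0.02 -0.091 0.193 0"

```text
time_s: 2.1
ee_pos: [553.8, 106.8, 85.1]
ee_rot: [180.0, 0.2, -14.5]
force: [0.7, 0.8, -0.1]
gripper_width: 0.3
```

```bash
python3 -c "
from h import *
go(546.2,74.4,85,-14.4)
for n in ['top','side']: cv2.imwrite(f'pics/{n}1.png',env.grab_frame(n)[:,:,::-1])
a=cv2.imread('pics/top1.png')[120:340,120:400];b=cv2.imread('pics/side1.png')[140:400,170:450]
cv2.imwrite('pics/c1.png',np.vstack([a,b])[:, :]) if 0 else cv2.imwrite('pics/c1.png',np.hstack([cv2.resize(a,(400,314)),cv2.resize(b,(400,314))]))
"
```

```text
t 2.1 at [553.8 106.8  85.1] [180.    0.2 -14.5] F [ 0.7  0.8 -0.1]
shares [ 0.0015  0.0666  0.0001 -0.0024] dist 33.3
```

View pics/c1.png

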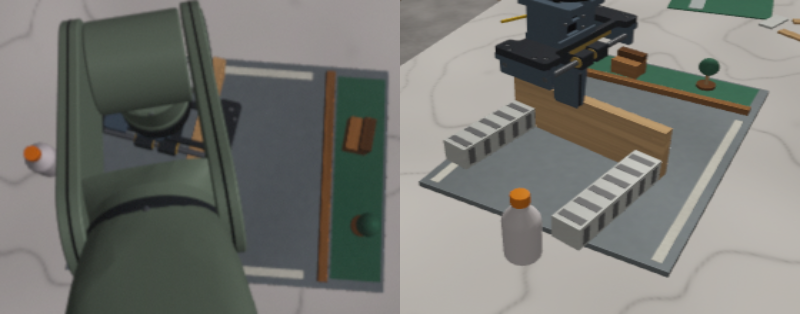

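Request:
arm_command --pt "1 0 0.015 0 0" --pt "1 0 0.03 0 0" --pt "1 0 0.04 0 0" --pt "1 0 0.05 0 0" --pt "1 0 0.06 0 0" --pt "1 0 0.07 0 0" --pt "1 0 0.08 0 0" --pt "1 0 0.09 0 0"

```text
time_s: 2.87
ee_pos: [544.3, 63.5, 86.9]
ee_rot: [-179.9, -0.1, -14.5]
force: [0.2, 0.6, -0.2]
gripper_width: 0.8
```

```bash
cat > look.py <<'E'
from h import *
import sys
k=sys.argv[1]
s=env.state();print(s["ee_pos"].round(1),s["force"].round(1))
for n in ['top','side']: cv2.imwrite(f'pics/{n}{k}.png',env.grab_frame(n)[:,:,::-1])
a=cv2.imread(f'pics/top{k}.png')[120:340,120:400];b=cv2.imread(f'pics/side{k}.png')[140:360,170:450]
cv2.imwrite(f'pics/c{k}.png',np.hstack([cv2.resize(a,(400,314)),cv2.resize(b,(400,314))]))
E
python3 look.py 2
```

```text
[544.3  63.5  86.9] [ 0.2  0.6 -0.2]
```

View pics/c2.png

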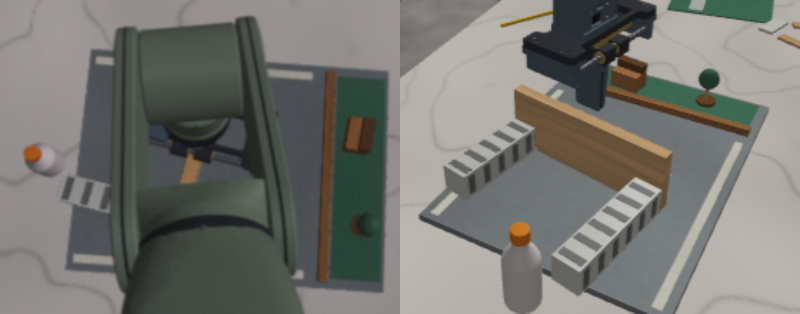

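```bash
python3 - <<'E'
from h import *
a=cv2.imread('pics/side1.png');b=cv2.imread('pics/side2.png')
f=lambda q:cv2.resize(q[150:290,230:380],None,fx=2.6,fy=2.6,interpolation=cv2.INTER_CUBIC)
cv2.imwrite('pics/d2.png',np.hstack([f(a),f(b)]))
print(proj('side',[544.3,63.5,86.9]),proj('side',[553.8,106.8,85.1]))
E
```

```text
[302.46447111 227.24413562] [288.9039395  239.19797883]
```

View pics/d2.png

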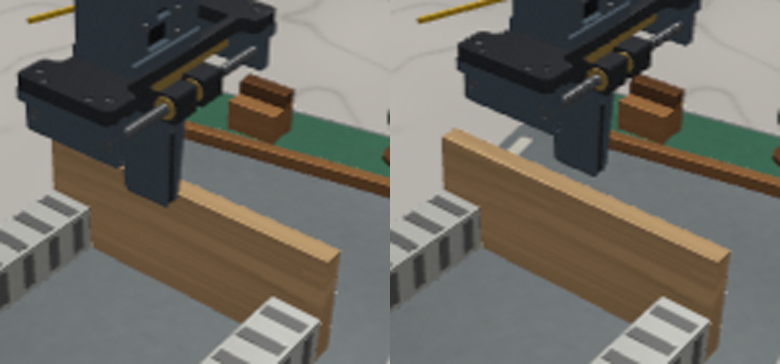

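```bash
python3 - <<'E'
from h import *
im=cv2.imread("pics/side0.png")
hsv=cv2.cvtColor(im,cv2.COLOR_BGR2HSV)
m=(hsv[...,0]<22)&(hsv[...,1]>90)&(hsv[...,2]>50)
for mm,s,c in comps(im,m):print(s,c)
# predicted side projections of things found in top view
for X in [(352.2,-106.1,22),(667.3,-130.2,22),(426.7,106.9,100),(666.9,45.3,100),(661,24,100),(421.3,86.7,100)]: print(X,proj('side',X).round(1))
cv2.imwrite('pics/e0.png',cv2.resize(im[180:350,180:440],None,fx=3,fy=3,interpolation=cv2.INTER_CUBIC))
# initial gripper in side0
print(proj('side',[240.6,-522.2,182.2]),proj('top',[240.6,-522.2,182.2]))
E
```

```text
[283 100  11  48 222] [290.61261261 123.46846847]
[279 105   7  37 183] [282.06010929 123.35519126]
[   0  118  252  126 3737] [110.21541343 173.0564624 ]
[445 156  25   5  95] [456.88421053 157.94736842]
[435 164  24  12 110] [446.51818182 169.63636364]
[323 179  19   8  65] [332.44615385 182.56923077]
[ 284  186  131   50 1295] [345.07258687 208.81312741]
[ 250  200  111   87 3968] [304.09475806 240.06804435]
[377 203  14  11  90] [383.71111111 209.15555556]
[246 295  16  18 222] [253.65765766 303.81081081]
(352.2, -106.1, 22) [413.7 231.5]
(667.3, -130.2, 22) [284.9 194.7]
(426.7, 106.9, 100) [356.2 250.8]
(666.9, 45.3, 100) [250.1 202.7]
(661, 24, 100) [257.5 198.3]
(421.3, 86.7, 100) [362.3 245. ]
[495.49302038 106.6600553 ] [604.42081815 387.35462443]
```

View pics/e0.png

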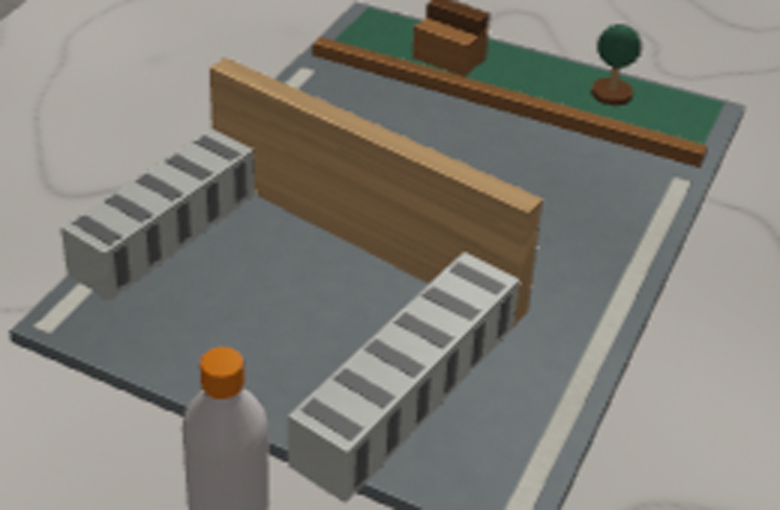

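```bash
python3 - <<'E'
from h import *
s=env.state();print(s['ee_pos'],s['qpos'])
im=env.grab_frame('wrist')[:,:,::-1].copy()
p=env.camera_params('wrist');H=np.linalg.inv(p['hand_eye'])
for X in [(0,0,0),(0,0,-19),(0,13.5,0),(0,-13.5,0),(16,13.5,0),(-16,13.5,0)]:
    c=(H@np.r_[X,1])[:3];q=p['camera_matrix']@c;print(X,(q[:2]/q[2]).round(1))
cv2.imwrite('pics/w2.png',im)
a=cv2.imread('pics/side0.png')[60:120,460:560];cv2.imwrite('pics/f0.png',cv2.resize(a,None,fx=7,fy=7,interpolation=cv2.INTER_CUBIC))
E
```

```text
[544.23117628  63.3090695   86.90621028] [5.37709709e+00 2.03506667e+01 1.01388161e+02 9.73360535e-02
 5.81710083e+01 1.09858221e+02]
(0, 0, 0) [276.9 248.3]
(0, 0, -19) [277.  261.1]
(0, 13.5, 0) [300.1 248.3]
(0, -13.5, 0) [253.7 248.3]
(16, 13.5, 0) [300.6 222. ]
(-16, 13.5, 0) [299.6 273.5]
```

View pics/w2.png

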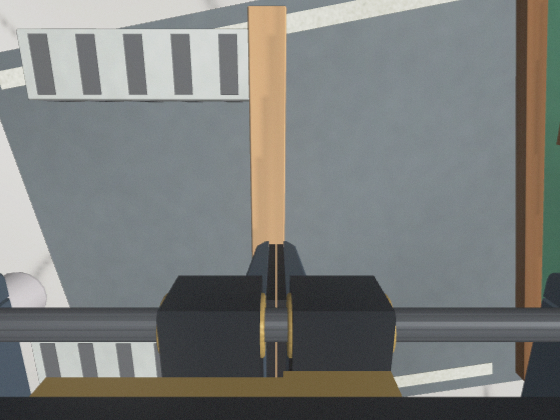

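View pics/f0.png

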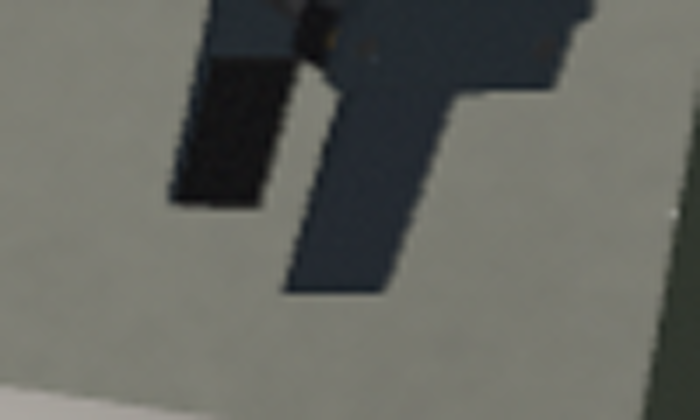

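```bash
python3 - <<'E'
from h import *
def corners(p,yaw,ys,dz):
    a=np.radians(yaw);tx=np.array([np.cos(a),np.sin(a),0]);ty=np.array([np.sin(a),-np.cos(a),0])
    return [ (x,y,proj('side',np.array(p)+x*tx+y*ty+[0,0,dz]).round(1)) for y in ys for x in(-16,16)]
for dz in (0,10,20,25,30):
    print(dz,'start',*corners([240.5,-522,181.8],24.7,(-59,-45.5,45.5,59),dz))
    print(dz,'now',*corners([544.2,63.3,86.9],-14.5,(-13.5,13.5),dz))
E
```

```text
0 start (-16, -59, array([511.9, 115. ])) (16, -59, array([499.2, 115. ])) (-16, -45.5, array([509.5, 113.1])) (16, -45.5, array([496.9, 113.1])) (-16, 45.5, array([494.2, 101. ])) (16, 45.5, array([482.4, 101. ])) (-16, 59, array([492.1,  99.4])) (16, 59, array([480.5,  99.3]))
0 now (-16, -13.5, array([305.1, 233.6])) (16, -13.5, array([291.7, 227.3])) (-16, 13.5, array([313.4, 227.1])) (16, 13.5, array([300.1, 221.1]))
10 start (-16, -59, array([513.1, 111.2])) (16, -59, array([500.3, 111.2])) (-16, -45.5, array([510.6, 109.3])) (16, -45.5, array([498. , 109.3])) (-16, 45.5, array([495.2,  97.4])) (16, 45.5, array([483.4,  97.4])) (-16, 59, array([493.1,  95.8])) (16, 59, array([481.4,  95.7]))
10 now (-16, -13.5, array([305.3, 229.3])) (16, -13.5, array([291.7, 223.1])) (-16, 13.5, array([313.6, 222.8])) (16, 13.5, array([300.2, 216.9]))
20 start (-16, -59, array([514.3, 107.3])) (16, -59, array([501.4, 107.3])) (-16, -45.5, array([511.8, 105.4])) (16, -45.5, array([499.1, 105.4])) (-16, 45.5, array([496.2,  93.7])) (16, 45.5, array([484.4,  93.7])) (-16, 59, array([494.1,  92.1]
[... 337 characters left out ...]
.5, array([496.8,  91.9])) (16, 45.5, array([484.9,  91.9])) (-16, 59, array([494.6,  90.3])) (16, 59, array([482.8,  90.3]))
25 now (-16, -13.5, array([305.5, 222.7])) (16, -13.5, array([291.9, 216.6])) (-16, 13.5, array([314. , 216.3])) (16, 13.5, array([300.4, 210.5]))
30 start (-16, -59, array([515.5, 103.4])) (16, -59, array([502.6, 103.3])) (-16, -45.5, array([513. , 101.5])) (16, -45.5, array([500.2, 101.5])) (-16, 45.5, array([497.3,  90. ])) (16, 45.5, array([485.3,  90. ])) (-16, 59, array([495.1,  88.5])) (16, 59, array([483.3,  88.4]))
30 now (-16, -13.5, array([305.6, 220.5])) (16, -13.5, array([291.9, 214.4])) (-16, 13.5, array([314.1, 214.1])) (16, 13.5, array([300.5, 208.3]))
```

```bash
cat >> h.py <<'E'
from scipy.spatial.transform import Rotation as Ro
def wray(uv,z,s=None,dz=0):
    s=s or env.state();p=env.camera_params('wrist');H=p['hand_eye']
    R=Ro.from_euler('xyz',s['ee_rot'],degrees=True).as_matrix()
    d=R@H[:3,:3]@np.linalg.inv(p['camera_matrix'])@np.array([uv[0],uv[1],1.])
    C=s['ee_pos']+R@H[:3,3]+[0,0,dz]
    return (C+d*(z-C[2])/d[2]).round(1)
E
python3 - <<'E'
from h import *
for dz in(0,15,30):
    print(dz,'plinth far corners',wray((249,7),100,dz=dz),wray((286,7),100,dz=dz),'tower far corner',wray((20,29),50,dz=dz),'kerb edge',wray((525,100),22,dz=dz), wray((525,300),22,dz=dz))
E
```

```text
0 plinth far corners [666.1  45.4 100. ] [661.8  29.1 100. ] tower far corner [701.2 178.6  50. ] kerb edge [ 582.8 -122.    22. ] [ 427.9 -111.3   22. ]
15 plinth far corners [669.8  45.4 100. ] [665.2  27.8 100. ] tower far corner [706.3 187.   50. ] kerb edge [ 580.8 -131.3   22. ] [ 417.2 -120.    22. ]
30 plinth far corners [673.5  45.5 100. ] [668.6  26.6 100. ] tower far corner [711.4 195.4  50. ] kerb edge [ 578.7 -140.7   22. ] [ 406.4 -128.8   22. ]
```

```bash
python3 - <<'E'
from h import *
p=env.camera_params('wrist');H=np.linalg.inv(p['hand_eye'])
for z in (0,-15,-20,-25,-30,-35):
    print(z,[((p['camera_matrix']@(H@np.r_[X,1])[:3])[:2]/(H@np.r_[X,1])[2]).round(1).tolist() for X in [(16,13.5,z),(16,-13.5,z),(-16,13.5,z)]])
im=cv2.imread('pics/w2.png')[225:300,220:330];cv2.imwrite('pics/w2z.png',cv2.resize(im,None,fx=7,fy=7,interpolation=cv2.INTER_CUBIC))
E
```

```text
0 [[300.6, 222.0], [253.2, 222.0], [299.6, 273.5]]
-15 [[302.4, 230.2], [251.5, 230.2], [301.3, 285.0]]
-20 [[303.1, 233.2], [250.9, 233.2], [301.9, 289.2]]
-25 [[303.8, 236.4], [250.3, 236.4], [302.5, 293.6]]
-30 [[304.5, 239.7], [249.6, 239.7], [303.2, 298.2]]
-35 [[305.3, 243.2], [248.9, 243.3], [303.9, 303.1]]
```

View pics/w2z.png

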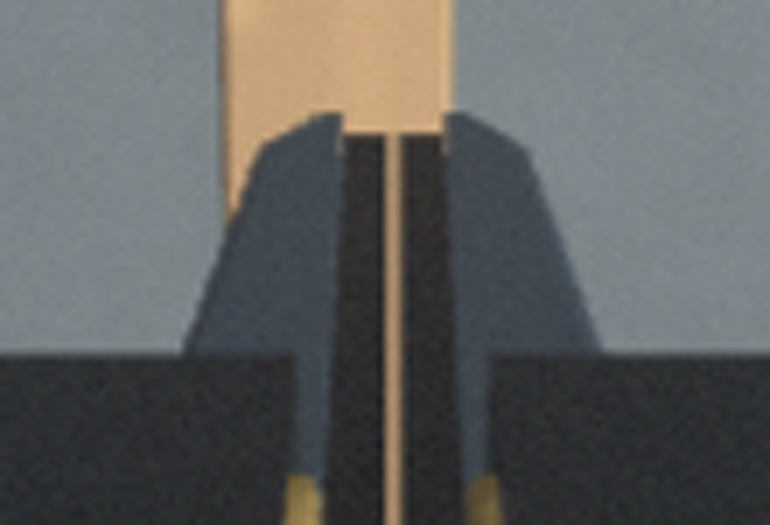

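The wrist and side views agree that the visible finger ends stop about 30 mm short of the reported TCP. The pose itself agrees with the scene. So the finger passed above the plinth without touching it. I'll back off, go 30 mm lower and check again.

Request:
arm_command --pt "1 0 -0.05 0 0" --pt "1 0 -0.09 0 0" --pt "1 0 -0.09 0 0" --pt "1 0 -0.09 0 0" --pt "1 0 -0.09 0.04 0" --pt "1 0 -0.09 0.064 0" --pt "1 0 -0.09 0.064 0" --pt "1 0 -0.09 0.064 0"

```text
time_s: 3.68
ee_pos: [555.1, 106.6, 54.6]
ee_rot: [-179.9, 0.0, -14.6]
force: [0.1, -0.2, 0.3]
gripper_width: 0.6
```

```bash
python3 look.py 3; python3 -c "
from h import *
go(546.2,74.4,55,-14.4)"
```

```text
[555.1 106.6  54.6] [ 0.1 -0.2  0.3]
t 3.78 at [556.3 107.   55.8] [-1.799e+02 -1.000e-01 -1.450e+01] F [ 0.3 -0.4 -0.6]
shares [-0.0032  0.0682  0.0017 -0.0032] dist 34.1
```

View pics/c3.png

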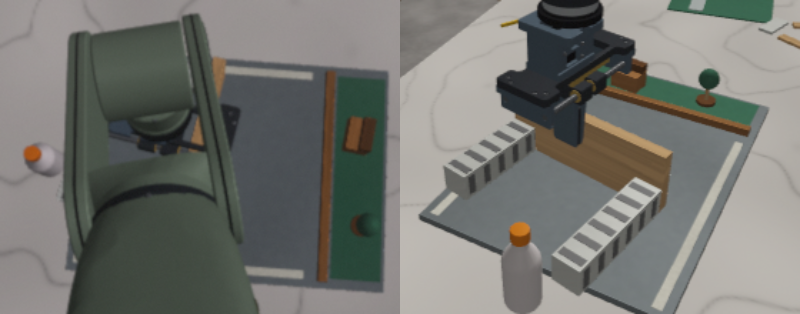

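Request:
arm_command --pt "1 0 0.015 0 0" --pt "1 0 0.03 0 0" --pt "1 0 0.04 0 0" --pt "1 0 0.05 0 0" --pt "1 0 0.06 0 0" --pt "1 0 0.07 0 0" --pt "1 0 0.08 0 0" --pt "1 0 0.085 0 0"

```text
time_s: 4.45
ee_pos: [545.4, 65.1, 55.7]
ee_rot: [-179.9, -0.1, -14.6]
force: [-0.3, -0.2, 0.1]
gripper_width: 0.3
```

```bash
python3 look.py 4
```

```text
[545.4  65.1  55.7] [-0.3 -0.2  0.1]
```

View pics/c4.png

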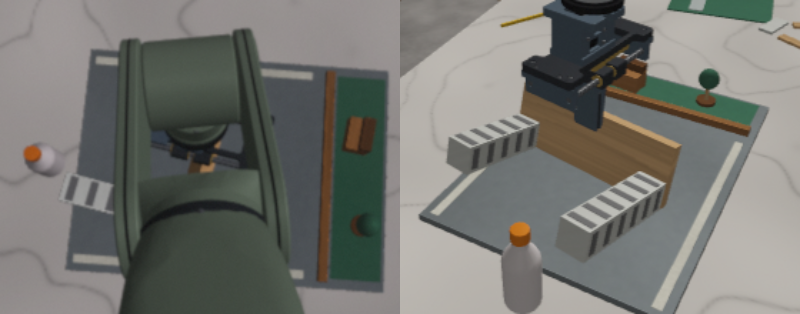

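The tower ends are lifting at (475,165) and (610,240), so the model is tipping. I'll keep pushing.

Request:
arm_command --pt "1 0 0.007 0 0" --pt "1 0 0.014 0 0" --pt "1 0 0.021 0 0" --pt "1 0 0.028 0 0" --pt "1 0 0.035 0 0" --pt "1 0 0.042 0 0" --pt "1 0 0.048 0 0" --pt "1 0 0.048 0 0"

```text
time_s: 5.22
ee_pos: [539.1, 41.5, 55.6]
ee_rot: [-179.9, -0.1, -14.6]
force: [0.4, -0.3, -0.3]
gripper_width: 0.5
```

```bash
python3 look.py 5
```

```text
[539.1  41.5  55.6] [ 0.4 -0.3 -0.3]
```

View pics/c5.png

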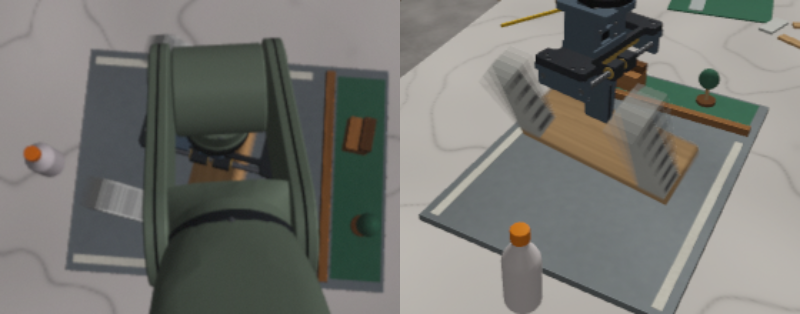

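It's going over (motion blur on both towers). I'll hold still and let it land.

Request:
arm_command --pt "1 0 0 0 0" --pt "1 0 0 0 0" --pt "1 0 0 0 0" --pt "1 0 0 0 0" --pt "1 0 0 0 0" --pt "1 0 0 0 0" --pt "1 0 0 0 0" --pt "1 0 0 0 0"

```text
time_s: 5.98
ee_pos: [539.4, 42.0, 55.6]
ee_rot: [-179.9, -0.1, -14.6]
force: [-0.1, -0.1, -0.2]
gripper_width: 0.4
```

```bash
python3 look.py 6
```

```text
[539.4  42.   55.6] [-0.1 -0.1 -0.2]
```

View pics/c6.png

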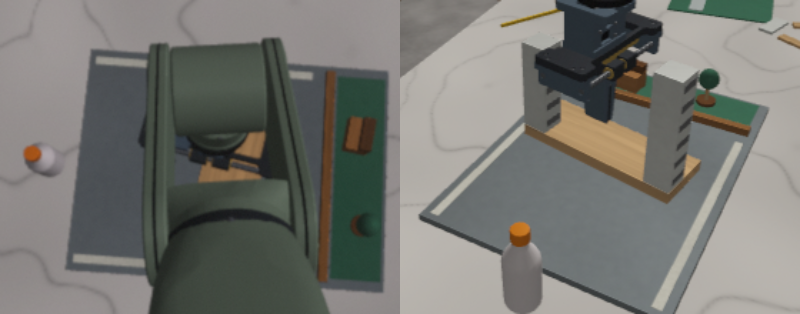

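The model stands upright, with the fingers over the bare plinth between the towers. I'll back out towards +y.

Request:
arm_command --pt "1 0 -0.05 0 0" --pt "1 0 -0.1 0 0" --pt "1 0 -0.14 0 0" --pt "1 0 -0.14 0 0" --pt "1 0 -0.14 0 0"

```text
time_s: 6.5
ee_pos: [557.0, 110.3, 55.6]
ee_rot: [-179.9, -0.1, -14.5]
force: [0.3, -0.5, 0.1]
gripper_width: 0.2
```

```bash
python3 look.py 7
```

```text
[557.  110.3  55.6] [ 0.3 -0.5  0.1]
```

View pics/side7.png

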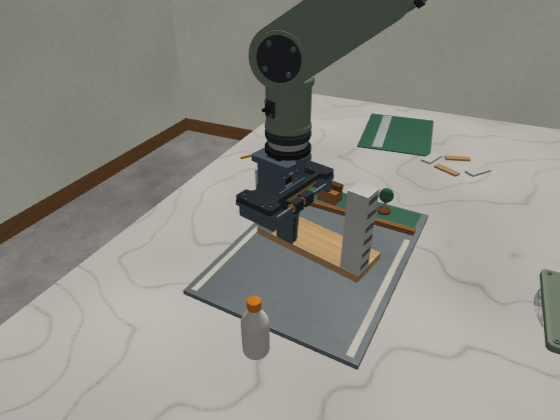

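View pics/top7.png

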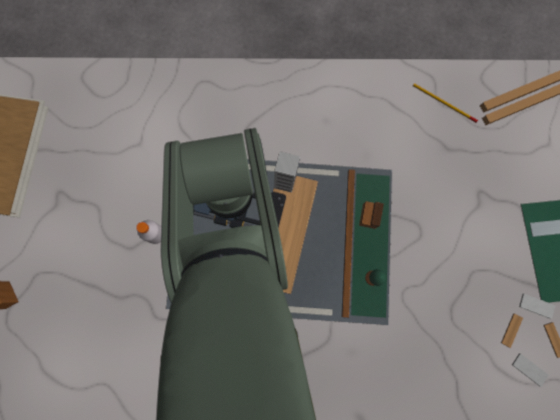

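```bash
cat > meas.py <<'E'
from h import *
import sys
# kerb face from top0
A=np.array([352.2,-106.1]);B=np.array([667.3,-130.2])
def front(fn):
    im=cv2.imread(fn);hsv=cv2.cvtColor(im,cv2.COLOR_BGR2HSV)
    m=((hsv[...,0]<22)&(hsv[...,1]>90)&(hsv[...,2]>95)).astype(np.uint8)
    best=[c for c in comps(im,m,150) if 230<c[2][0]<360 and 150<c[2][1]<320]
    pts=[]
    for mm,s,c in best:
        print('comp',s,c.round(0))
        for r in range(s[1]+3,s[1]+s[3]-3):
            cs=np.where(mm[r])[0]
            if len(cs)>3: pts.append(ray('top',(cs.max()+.5,r),28)[:2])
    return np.array(pts)
P=front(sys.argv[1])
v=cv2.fitLine(P.astype(np.float32),cv2.DIST_HUBER,0,.01,.01).ravel()
if v[0]<0:v[:2]*=-1
res=(P-v[2:])@np.array([-v[1],v[0]])
k=(B-A)/np.linalg.norm(B-A);n=np.array([k[1],-k[0]])
print('model ang',np.degrees(np.arctan2(v[1],v[0])).round(2),'kerb ang',np.degrees(np.arctan2(k[1],k[0])).round(2),'res',res.std().round(2),np.abs(res).max().round(1))
s=(P-v[2:])@v[:2]
for e in(s.min(),s.max()):
    q=v[2:]+e*v[:2];print('end',q.round(1),'gap to kerb',((A-q)@n).round(1))
E
python3 meas.py pics/top7.png
```

```text
comp [344 170  11 147 544] [348. 254.]
comp [ 273  176   44  118 2312] [295. 223.]
model ang 18.43 kerb ang -4.37 res 49.83 107.7
end [ 360.7 -125.8] gap to kerb -19.0
end [641.  -32.3] gap to kerb 95.6
```

```bash
sed -i 's/hsv\[...,2\]>95/hsv[...,2]>105/; s/230<c\[2\]\[0\]<360/230<c[2][0]<360 and c[1][2]>14/' meas.py; python3 meas.py pics/top7.png
```

```text
comp [ 273  176   44  118 2299] [295. 223.]
model ang -14.4 kerb ang -4.37 res 1.92 17.4
end [ 4.058e+02 -2.000e-01] gap to kerb 109.6
end [640.5 -60.5] gap to kerb 67.4
```

```bash
python3 -c "
from h import *
go(519,95,55.6,-4.4)"
```

```text
t 6.6 at [556.5 109.1  55.6] [-1.799e+02 -1.000e-01 -1.460e+01] F [-0.6 -0.5 -0.6]
shares [-0.0655  0.0462  0.     -0.2268] dist 40.1
```

Request:
arm_command --pt "1 -0.02 0.015 0 -0.227" --pt "1 -0.04 0.03 0 -0.227" --pt "1 -0.066 0.046 0 -0.227" --pt "1 -0.066 0.046 0 -0.227" --pt "1 -0.066 0.046 0.05 -0.227" --pt "1 -0.066 0.046 0.09 -0.227" --pt "1 -0.066 0.046 0.11 -0.227" --pt "1 -0.066 0.046 0.11 -0.227"

```text
time_s: 7.27
ee_pos: [517.5, 94.5, -1.5]
ee_rot: [-180.0, 0.1, -4.4]
force: [-0.2, -0.1, 0.2]
gripper_width: 0.8
```

```bash
python3 look.py 8;python3 -c "
from h import *
go(519,95,-11,-4.4)
im=cv2.imread('pics/side8.png')[150:300,210:400];cv2.imwrite('pics/d8.png',cv2.resize(im,None,fx=4,fy=4,interpolation=cv2.INTER_CUBIC))"
```

```text
[517.5  94.5  -1.5] [-0.2 -0.1  0.2]
t 7.37 at [519.5  95.    0.7] [-1.799e+02 -1.000e-01 -4.400e+00] F [0.6 0.2 0.4]
shares [-0.001   0.0002  0.0234 -0.0004] dist 11.7
```

View pics/d8.png

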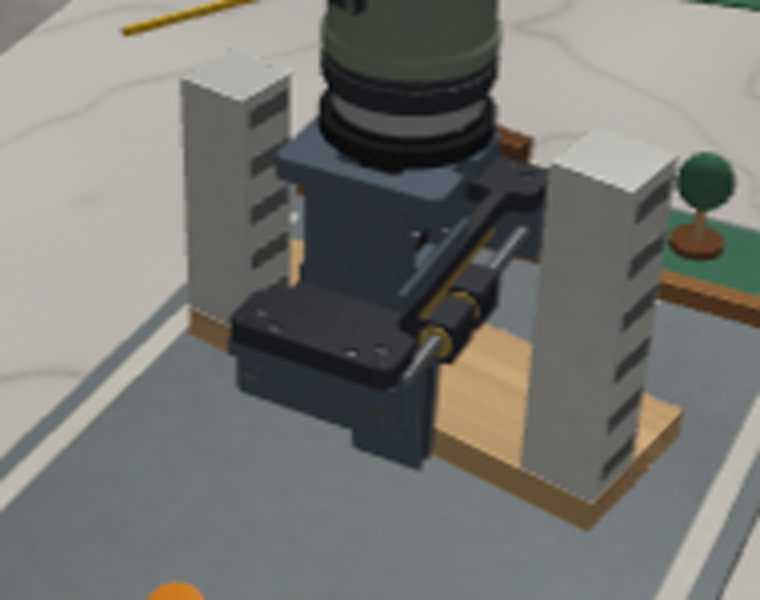

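The TCP reads 0 mm, below the board top, with no force, which confirms the finger offset. I'll lower another 12 mm in small steps.

Request:
arm_command --pt "1 0 0 0.008 0" --pt "1 0 0 0.016 0" --pt "1 0 0 0.024 0" --pt "1 0 0 0.024 0"

```text
time_s: 7.7
ee_pos: [519.2, 95.0, -11.7]
ee_rot: [-179.9, -0.1, -4.4]
force: [0.6, -0.6, -0.6]
gripper_width: 0.5
```

```bash
python3 look.py 9;python3 -c "
from h import *
im=cv2.imread('pics/side9.png')[200:290,240:360];cv2.imwrite('pics/d9.png',cv2.resize(im,None,fx=6,fy=6,interpolation=cv2.INTER_CUBIC))"
```

```text
[519.2  95.  -11.7] [ 0.6 -0.6 -0.6]
```

View pics/d9.png

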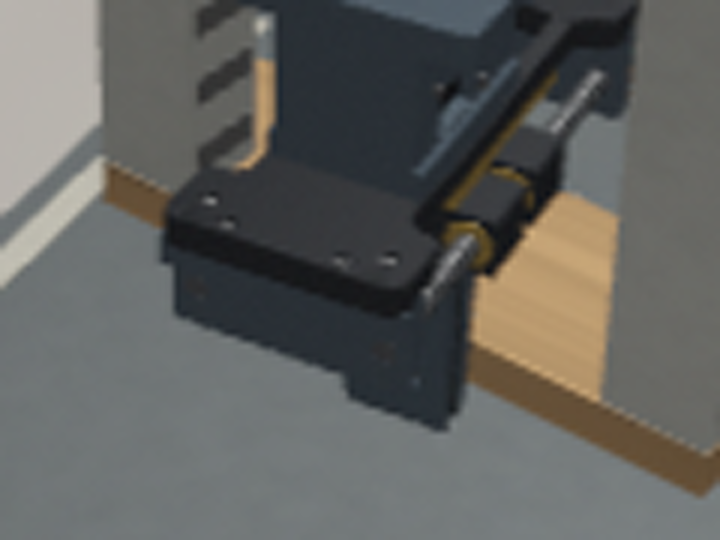

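```bash
python3 -c "
from h import *
for y0 in (104,109):
  for z in (10,14,18,22,26): print(y0,z,proj('side',[504,y0,z]).round(1))"
```

```text
104 10 [312.9 276.2]
104 14 [313.  274.7]
104 18 [313.1 273.1]
104 22 [313.2 271.5]
104 26 [313.3 269.9]
109 10 [312.  277.9]
109 14 [312.1 276.3]
109 18 [312.1 274.7]
109 22 [312.2 273.1]
109 26 [312.3 271.5]
```

Request:
arm_command --pt "1 0 0 0.004 0" --pt "1 0 0 0.008 0" --pt "1 0 0 0.012 0" --pt "1 0 0 0.012 0"

```text
time_s: 8.13
ee_pos: [519.1, 95.1, -17.7]
ee_rot: [-179.9, -0.1, -4.4]
force: [-0.4, -0.4, 0.3]
gripper_width: 0.4
```

Request:
arm_command --pt "1 0 0.008 0 0" --pt "1 0 0.016 0 0" --pt "1 0 0.024 0 0" --pt "1 0 0.032 0 0" --pt "1 0 0.04 0 0" --pt "1 0 0.048 0 0" --pt "1 0 0.056 0 0" --pt "1 0 0.064 0 0"

```text
time_s: 8.8
ee_pos: [516.6, 62.9, -17.7]
ee_rot: [-179.9, -0.1, -4.4]
force: [-0.4, 1.5, -0.1]
gripper_width: 0.4
```

```bash
python3 look.py 10; python3 meas.py pics/top10.png
```

```text
[516.6  62.9 -17.7] [-0.4  1.5 -0.1]
comp [297 176  23  61 756] [308. 197.]
model ang -11.58 kerb ang -4.37 res 0.64 1.2
end [532.2 -43.8] gap to kerb 75.9
end [644.5 -66.8] gap to kerb 61.5
```

View pics/c10.png

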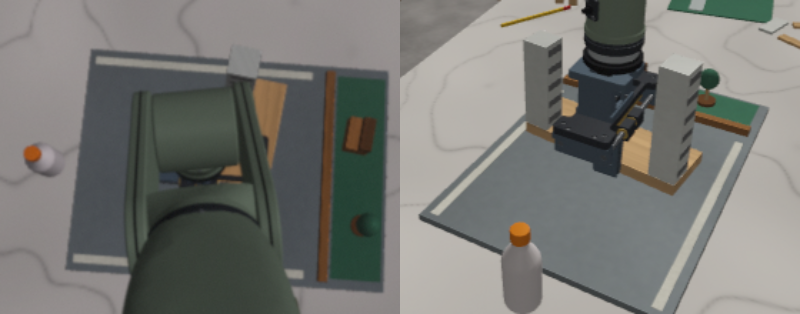

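Request:
arm_command --pt "1 0 0.006 0 0" --pt "1 0 0.012 0 0" --pt "1 0 0.018 0 0" --pt "1 0 0.024 0 0" --pt "1 0 0.03 0 0" --pt "1 0 0.036 0 0" --pt "1 0 0.042 0 0" --pt "1 0 0.042 0 0"

```text
time_s: 9.57
ee_pos: [514.9, 40.8, -17.8]
ee_rot: [-180.0, -0.1, -4.4]
force: [-1.3, 0.2, 0.0]
gripper_width: 0.6
```

```bash
python3 look.py 11; python3 meas.py pics/top11.png
```

```text
[514.9  40.8 -17.8] [-1.3  0.2  0. ]
comp [305 174  20  41 338] [317. 187.]
model ang -7.3 kerb ang -4.37 res 0.62 1.1
end [584.5 -68.7] gap to kerb 55.0
end [649.3 -77. ] gap to kerb 51.7
```

View pics/c11.png

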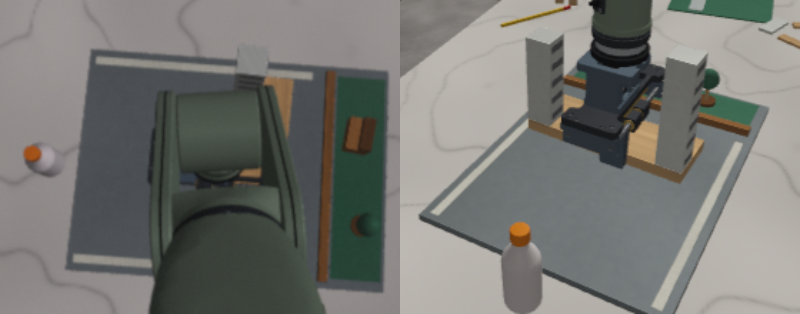

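Request:
arm_command --pt "1 0 0.006 0 0" --pt "1 0 0.012 0 0" --pt "1 0 0.018 0 0" --pt "1 0 0.024 0 0" --pt "1 0 0.028 0 0" --pt "1 0 0.028 0 0" --pt "1 0 0.0 0 0" --pt "1 0 -0.02 0 0"

```text
time_s: 10.33
ee_pos: [516.1, 51.0, -17.7]
ee_rot: [-180.0, -0.1, -4.5]
force: [0.5, -0.5, 0.9]
gripper_width: 0.3
```

```bash
python3 look.py 12; python3 meas.py pics/top12.png;  python3 -c "
from h import *
cv2.imwrite('pics/w12.png',env.grab_frame('wrist')[:,:,::-1]);go(540,60,-17.8,-4.4)"
```

```text
[516.1  51.  -17.7] [ 0.5 -0.5  0.9]
comp [307 173  21  80 978] [319. 202.]
model ang -4.27 kerb ang -4.37 res 0.6 1.2
end [499.9 -72.3] gap to kerb 45.0
end [651.5 -83.6] gap to kerb 45.2
t 10.48 at [516.   51.5 -17.7] [-1.8e+02 -1.0e-01 -4.3e+00] F [-0.7  0.8 -0.1]
shares [ 0.0465 -0.0206  0.0002  0.0016] dist 25.5
```

View pics/w12.png

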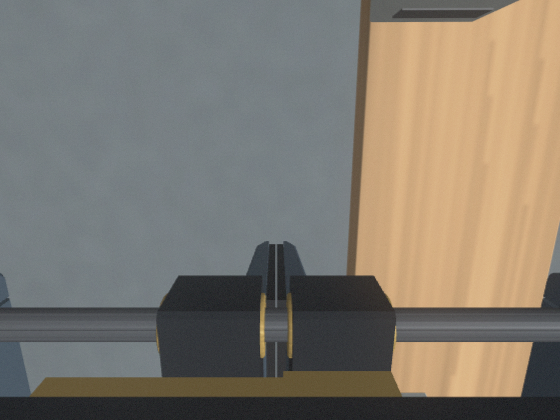

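View pics/c12.png

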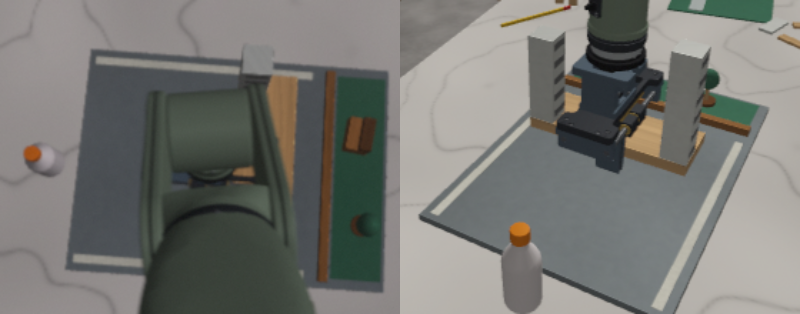

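Request:
arm_command --pt "1 0.02 0 0 0" --pt "1 0.042 0 0 0" --pt "1 0.042 0 0 0" --pt "1 0.042 0.02 0 0" --pt "1 0.042 0.03 0 0" --pt "1 0.042 0.04 0 0" --pt "1 0.042 0.048 0 0" --pt "1 0.042 0.056 0 0"

```text
time_s: 11.15
ee_pos: [534.3, 21.4, -17.7]
ee_rot: [-180.0, -0.1, -4.4]
force: [1.0, 2.0, -0.2]
gripper_width: 0.4
```

Request:
arm_command --pt "1 0 0.008 0 0" --pt "1 0 0.016 0 0" --pt "1 0 0.024 0 0" --pt "1 0 0.032 0 0" --pt "1 0 0.04 0 0" --pt "1 0 0.046 0 0" --pt "1 0 0.05 0 0" --pt "1 0 0.05 0 0"

```text
time_s: 11.82
ee_pos: [532.4, -4.0, -17.7]
ee_rot: [-180.0, -0.1, -4.4]
force: [0.6, -0.3, -0.2]
gripper_width: 0.8
```

```bash
python3 look.py 13; python3 meas.py pics/top13.png
```

```text
[532.4  -4.  -17.7] [ 0.6 -0.3 -0.2]Traceback (most recent call last):
  File "meas.py", line 17, in <module>
    v=cv2.fitLine(P.astype(np.float32),cv2.DIST_HUBER,0,.01,.01).ravel()
      ~~~~~~~~~~~^^^^^^^^^^^^^^^^^^^^^^^^^^^^^^^^^^^^^^^^^^^^^^^
cv2.error: OpenCV(4.12.0) /io/opencv/modules/imgproc/src/linefit.cpp:618: error: (-215:Assertion failed) npoints2 >= 0 || npoints3 >= 0 in function 'fitLine'
```

View pics/c13.png

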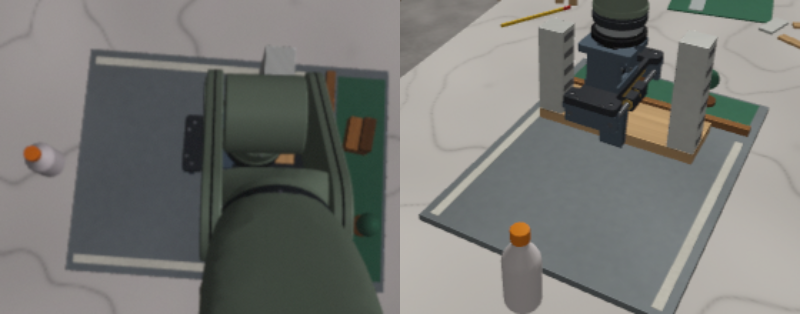

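Request:
arm_command --pt "1 0 0.005 0 0" --pt "1 0 0.01 0 0" --pt "1 0 0.015 0 0" --pt "1 0 0.019 0 0" --pt "1 0 0.022 0 0" --pt "1 0 0.024 0 0"

```text
time_s: 12.42
ee_pos: [531.6, -15.9, -17.7]
ee_rot: [-180.0, -0.1, -4.4]
force: [-0.4, 1.7, 0.2]
gripper_width: 0.4
```

```bash
python3 look.py 14; python3 -c "
from h import *
im=cv2.imread('pics/side14.png')[170:270,250:430];cv2.imwrite('pics/d14.png',cv2.resize(im,None,fx=4.4,fy=4.4,interpolation=cv2.INTER_CUBIC))"
```

```text
[531.6 -15.9 -17.7] [-0.4  1.7  0.2]
```

View pics/d14.png

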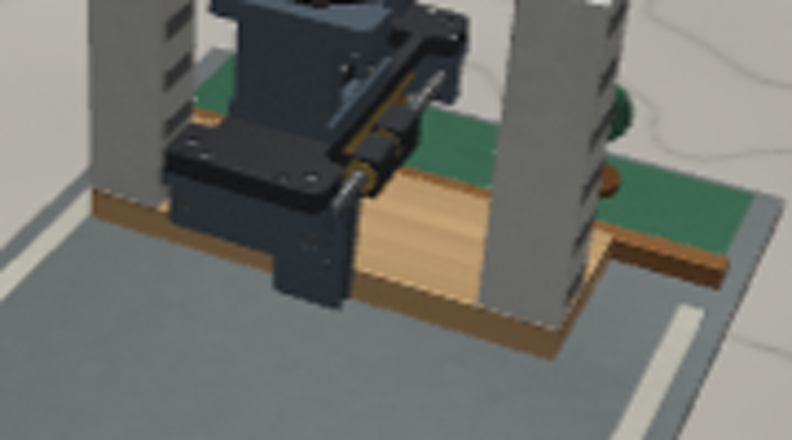

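Request:
arm_command --pt "1 0 0.002 0 0" --pt "1 0 0.003 0 0" --pt "1 0 0.004 0 0" --pt "1 0 0.004 0 0"

```text
time_s: 12.85
ee_pos: [531.4, -18.0, -17.7]
ee_rot: [180.0, -0.1, -4.4]
force: [0.4, 2.0, -0.7]
gripper_width: 0.3
```

Request:
arm_command --pt "1 0 0.002 0 0" --pt "1 0 0.003 0 0" --pt "1 0 0.004 0 0" --pt "1 0 0.004 0 0"

```text
time_s: 13.18
ee_pos: [531.5, -19.7, -17.7]
ee_rot: [-180.0, -0.1, -4.4]
force: [1.0, 4.6, -0.2]
gripper_width: 0.5
```

Request:
arm_command --pt "1 0 0.001 0 0" --pt "1 0 0.002 0 0" --pt "1 0 0.003 0 0" --pt "1 0 0.003 0 0"

```text
time_s: 13.52
ee_pos: [531.5, -19.7, -17.6]
ee_rot: [-179.8, -0.1, -4.5]
force: [1.9, 8.8, 0.1]
gripper_width: 0.3
```

Request:
arm_command --pt "1 0 0.001 0 0" --pt "1 0 0.002 0 0" --pt "1 0 0.003 0 0" --pt "1 0 0.003 0 0"

```text
time_s: 13.85
ee_pos: [531.5, -19.6, -17.6]
ee_rot: [-179.7, -0.1, -4.6]
force: [1.7, 8.6, 0.2]
gripper_width: 0.2
```

It stalled at about 9 N, so the front edge is on the kerb. I'll back straight out and look.

Request:
arm_command --pt "1 0 -0.01 0 0" --pt "1 0 -0.04 0 0" --pt "1 0 -0.09 0 0" --pt "1 0 -0.15 0 0" --pt "1 0 -0.2 0 0" --pt "1 0 -0.24 0 0" --pt "1 0 -0.24 0 0" --pt "1 0 -0.24 0 0"

```text
time_s: 14.52
ee_pos: [541.0, 100.1, -17.0]
ee_rot: [-179.7, -0.1, -4.4]
force: [-0.2, 0.6, 0.4]
gripper_width: 0.5
```

```bash
python3 look.py 15; python3 -c "
from h import *
s=env.state();print(s['ee_pos'],s['ee_rot'])
cv2.imwrite('pics/w15.png',env.grab_frame('wrist')[:,:,::-1])"
```

```text
[541.  100.1 -17. ] [-0.2  0.6  0.4]
[540.77043415  98.99387575 -17.03427807] [-1.79729334e+02 -7.51942547e-02 -4.56144443e+00]
```

View pics/c15.png

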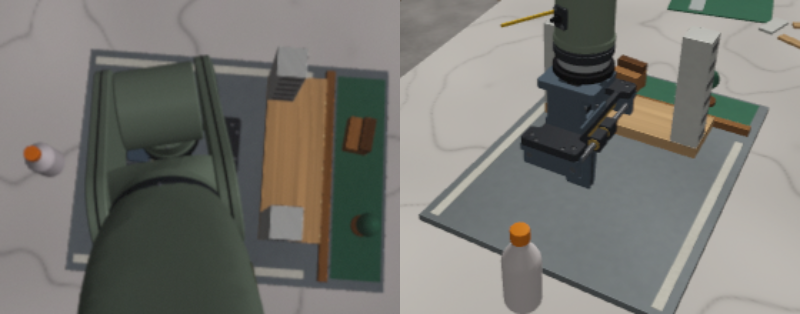

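Request:
arm_command --pt "1 0 0 -0.08 0" --pt "1 0 0 -0.16 0" --pt "1 0 0 -0.24 0" --pt "1 0 0 -0.32 0" --pt "1 0 0 -0.4 0" --pt "1 0 0 -0.4 0" --pt "1 0 0 -0.4 0" --pt "1 0 0 -0.4 0"

```text
time_s: 15.33
ee_pos: [539.7, 96.7, 182.3]
ee_rot: [-179.8, -0.0, -4.7]
force: [-0.0, -0.5, -0.0]
gripper_width: 0.6
```

```bash
python3 look.py 16; python3 meas.py pics/top16.png; python3 -c "
from h import *
cv2.imwrite('pics/w16.png',env.grab_frame('wrist')[:,:,::-1])
a=cv2.imread('pics/top16.png')[155:330,290:400];b=cv2.imread('pics/side16.png')[170:270,250:430]
cv2.imwrite('pics/d16.png',np.hstack([cv2.resize(a,(330,525),interpolation=cv2.INTER_CUBIC),cv2.resize(b[:, :],(465,525),interpolation=cv2.INTER_CUBIC)]))"
```

```text
[539.7  96.7 182.3] [-0.  -0.5 -0. ]
comp [ 303  175   48  125 4017] [329. 229.]
model ang -1.46 kerb ang -4.37 res 2.07 5.3
end [ 405.3 -122.8] gap to kerb -12.6
end [ 647.1 -129. ] gap to kerb -0.3
```

View pics/d16.png

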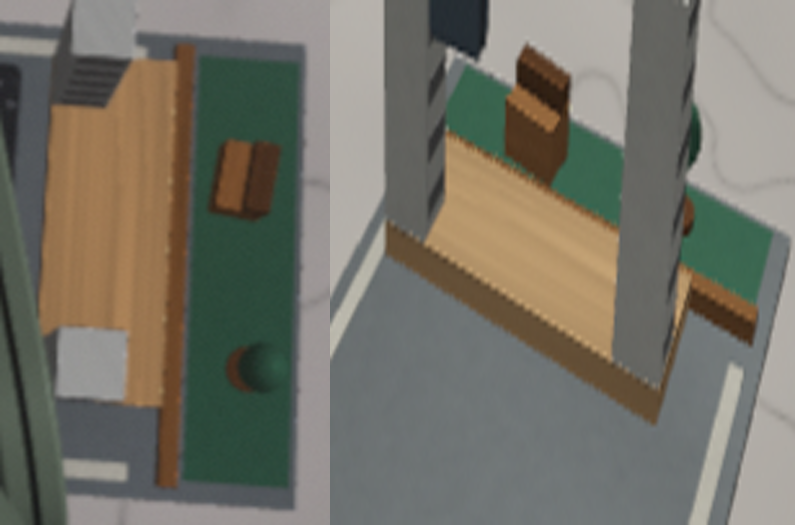

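View pics/w16.png

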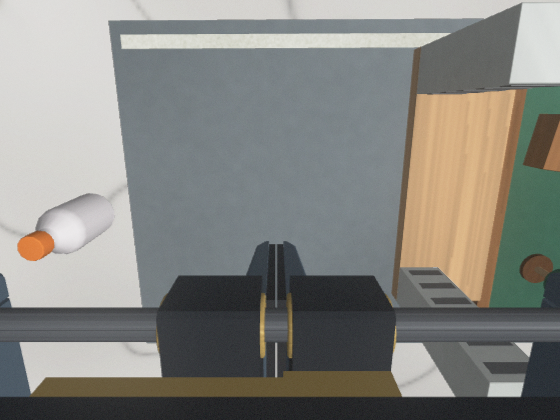

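```bash
python3 - <<'E'
from h import *
A=np.array([352.2,-106.1]);B=np.array([667.3,-130.2]);k=(B-A)/np.linalg.norm(B-A);n=np.array([k[1],-k[0]])
V=[cv2.GaussianBlur(cv2.imread(f'pics/top{i}.png')[...,2].astype(np.float32),(1,5),0) for i in(0,16)]
def edge(V,r,lo,hi,sign):
    g=sign*np.diff(V[r,lo:hi]);i=int(g.argmax());i=min(max(i,1),len(g)-2)
    a,b,c=g[i-1:i+2];return lo+i+1+.5*(a-c)/(a-2*b+c)
P=np.array([ray('top',(edge(V[1],r,338,356,-1) ,r),28)[:2] for r in range(180,284,2)])
K=np.array([ray('top',(edge(V[0],r,338,351,+1),r),22)[:2] for r in range(180,305,2)])
for nm,Q in(('plinth front z28',P),('kerb face z22 (before)',K)):
    c=np.polyfit(Q[:,0],Q[:,1],1)
    for _ in range(2):
        e=Q[:,1]-np.polyval(c,Q[:,0]);Q=Q[abs(e)<max(1.5*e.std(),.5)];c=np.polyfit(Q[:,0],Q[:,1],1)
    print(nm,'ang',np.degrees(np.arctan(c[0])).round(2),'y at 410,530,650',np.polyval(c,[410,530,650]).round(1),len(Q))
# house/tree/glue change
a=cv2.imread('pics/top0.png').astype(int);b=cv2.imread('pics/top16.png').astype(int)
print('house/tree diff',np.abs(a-b)[190:300,358:390].mean())
a=cv2.imread('pics/side0.png').astype(int);b=cv2.imread('pics/side16.png').astype(int)
print('glue diff',np.abs(a-b)[290:360,235:275].mean())
E
```

```text
plinth front z28 ang 1.22 y at 410,530,650 [-132.4 -129.9 -127.3] 38
kerb face z22 (before) ang -4.34 y at 410,530,650 [-112.8 -121.9 -131. ] 57
house/tree diff 9.355681818181818
glue diff 6.566547619047619
```

```bash
python3 - <<'E'
from h import *
V=[cv2.GaussianBlur(cv2.imread(f'pics/top{i}.png')[...,2].astype(np.float32),(1,5),0) for i in(0,16)]
for r in range(180,290,15): print(r,V[0][r,338:356].astype(int),V[1][r,338:356].astype(int))
# kerb column
def kc(r):
    us=[(proj('top',[x,-121.9-.0759*(x-530),22])) for x in range(340,680,2)];us=np.array(us);return np.interp(r,us[::-1,1],us[::-1,0])
P=[]
for r in range(180,284,2):
    c0=kc(r);lo=int(round(c0))-4;hi=lo+9
    g=-np.diff(V[1][r,lo:hi]);i=min(max(int(g.argmax()),1),len(g)-2);a,b,c=g[i-1:i+2]
    P.append(ray('top',(lo+i+1+.5*(a-c)/(a-2*b+c)-0.0,r),28)[:2])
P=np.array(P);c=np.polyfit(P[:,0],P[:,1],1);e=P[:,1]-np.polyval(c,P[:,0]);P=P[abs(e)<2*e.std()];c=np.polyfit(P[:,0],P[:,1],1)
print('front ang',np.degrees(np.arctan(c[0])).round(2),np.polyval(c,[410,530,650]).round(1),e.std(),len(P))
a=cv2.imread('pics/top0.png').astype(int);b=cv2.imread('pics/top16.png').astype(int)
print('empty table diff',np.abs(a-b)[350:400,430:480].mean(),'lawn',(b-a)[240:260,362:385].mean((0,1)))
for nm,lo,hi in(('orange',(5,150,120),(15,255,255)),):
  for t in(0,16):
    h=cv2.cvtColor(cv2.imread(f'pics/side{t}.png'),cv2.COLOR_BGR2HSV);m=cv2.inRange(h,lo,hi)[280:330,230:280];print(t,cv2.moments(m,True)['m10']/max(m.astype(bool).sum(),1),cv2.moments(m,True)['m01']/max(m.astype(bool).sum(),1),m.astype(bool).sum())
f=lambda q:cv2.resize(cv2.imread(q)[160:320,335:400],None,fx=3.5,fy=3.5)
cv2.imwrite('pics/h.png',np.hstack([f('pics/top0.png'),f('pics/top16.png')]))
E
```

```text
180 [69 69 69 69 69 67 68 69 68 60 74 88 89 88 87 86 80 69] [156 156 154 153 151 147 144 148 152 153 141 119 105 102 101 101  94  81]
195 [68 69 68 68 68 69 69 67 60 56 78 89 87 84 84 86 75 55] [154 157 155 153 148 144 144 144 152 148 125 107 102  99  99 100  88  67]
210 [68 69 68 68 69 69 68 64 55 83 92 87 82 82 84 73 61 47] [150 156 157 151 148 147 146 146 147 128 110 102  96  98  98  87  73  58]
225 [66 67 67 67 68 67 66 56 69 86 89 86 83 85 82 71 50 36] [153 155 153 150 151 151 149 146 136 118 106 100  98 100  96  84  63  46]
240 [68 68 68 68 68 66 61 53 77 89 89 86 86 92 79 59 42 36] [155 155 153 151 154 152 148 138 119 107 104 101 101 107  94  70  52  45]
255 [69 68 68 70 69 66 57 80 91 89 90 89 88 82 69 48 36 34] [157 154 151 154 153 150 143 122 108 106 105 105 103  97  82  59  46  43]
270 [70 69 69 69 68 58 63 82 89 89 90 93 93 79 55 38 33 35] [154 151 153 154 152 148 138 117 107 106 106 109 108  92  66  48  43  43]
285 [69 71 70 71 64 52 73 88 90 91 92 94 81 65 47 36 34 34] [152 150 154 153 151 148 123 106 105 106 106 108  95  77  57  45  43  44]Traceback (most recent call last):
  File "<stdin>", line 9, in <module>
  File "<stdin>", line 6, in kc
  File "h.py", line 8, in proj
    p=env.camera_params(n);c=p["R"]@np.asarray(X,float)+p["t"];q=p["camera_matrix"]@c;return q[:2]/q[2]
ValueError: time passes only in moves, steps and waits
```

```bash
sed -i '1a import functools' h.py; python3 - <<'E'
from h import *
go(470,-110,270,-4.4)
a=cv2.imread('pics/top0.png').astype(int);b=cv2.imread('pics/top16.png').astype(int)
f=lambda q:cv2.resize(cv2.imread(q)[160:320,335:400],None,fx=3.5,fy=3.5)
cv2.imwrite('pics/h.png',np.hstack([f('pics/top0.png'),f('pics/top16.png')]))
for t in(0,16):
    h=cv2.cvtColor(cv2.imread(f'pics/side{t}.png'),cv2.COLOR_BGR2HSV);m=cv2.inRange(h,(5,150,120),(15,255,255))[280:330,230:280];M=cv2.moments(m,True);print('glue cap',t,M['m10']/M['m00'],M['m01']/M['m00'],M['m00'])
E
```

```text
t 15.48 at [539.3  97.2 181. ] [-1.798e+02  1.000e-01 -4.600e+00] F [ 0.6 -0.3  0.3]
shares [-0.1046  0.4243 -0.178  -0.0053] dist 235.9
glue cap 0 23.35135135135135 20.52252252252252 111.0
glue cap 16 22.75862068965517 21.051724137931036 58.0
```

View pics/h.png

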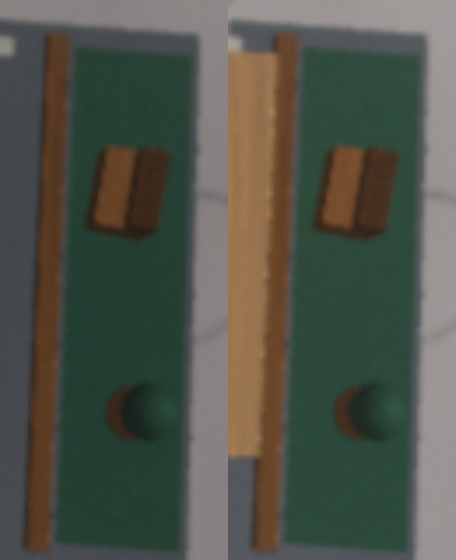

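Request:
arm_command --pt "1 0 0 -0.08 0" --pt "1 0 0 -0.16 0" --pt "1 0 0 -0.2 0" --pt "1 -0.03 0.08 -0.2 0" --pt "1 -0.06 0.16 -0.2 0" --pt "1 -0.09 0.24 -0.2 0" --pt "1 -0.1 0.32 -0.2 0" --pt "1 -0.1 0.4 -0.2 0"

```text
time_s: 16.15
ee_pos: [471.3, -99.5, 279.4]
ee_rot: [-179.8, 0.3, -4.6]
force: [1.3, -0.9, -0.3]
gripper_width: 0.3
```

Request:
arm_command --pt "1 0 0.01 0 0" --pt "1 0 0.01 0 0" --pt "1 0 0.01 0 0" --pt "1 0 0.01 0 0"

```text
time_s: 16.48
ee_pos: [471.0, -103.3, 278.6]
ee_rot: [-179.7, 0.4, -4.5]
force: [0.4, 0.9, -0.3]
gripper_width: 0.5
```

```bash
python3 -c "
from h import *
s=env.state();print(s['ee_pos'],s['ee_rot'])
cv2.imwrite('pics/w17.png',env.grab_frame('wrist')[:,:,::-1])"
```

```text
[ 470.97265295 -103.31890799  278.64886971] [-179.70156281    0.38019351   -4.51184629]
```

View pics/w17.png

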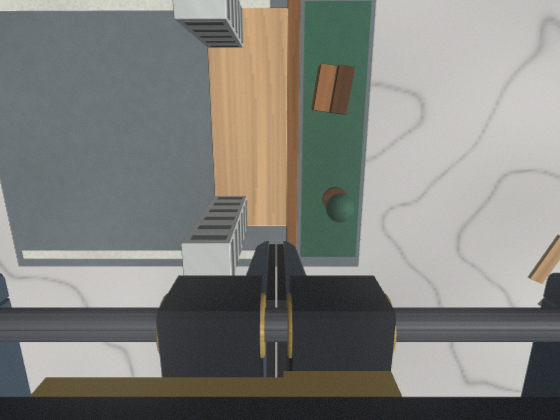

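```bash
python3 -c "
import cv2,numpy as np
im=cv2.imread('pics/w17.png')
a=[cv2.resize(im[y:y+60,265:315],(390,468),interpolation=cv2.INTER_CUBIC) for y in (0,178)]
cv2.imwrite('pics/w17z.png',np.hstack(a))
for r in range(15,226,15): print(r,im[r,280:304,2])"
```

```text
15 [188 192 193 191 194 197 194 195 145 134 138 132 127 129 131 131 131 129
 128 125 109 108 109 108]
30 [179 182 189 193 196 197 195 177 144 137 137 133 127 127 125 122 122 124
 125 139 116 110 108 108]
45 [181 182 190 193 195 197 198 162 138 136 133 135 127 130 129 125 125 126
 125 128 114 107 108 109]
60 [183 181 178 186 191 197 199 152 141 138 135 130 128 119 120 124 123 127
 128 125 112 109 109  98]
75 [185 182 180 181 186 191 198 141 137 136 137 129 128 118 119 123 124 130
 128 114 110 107 109  94]
90 [187 185 180 182 181 188 200 131 127 135 137 134 125 120 120 122 127 127
 137 114 108 110 111  88]
105 [189 190 184 184 184 191 207 134 130 137 134 132 126 121 123 123 126 129
 142 117 109 111 107  79]
120 [188 189 185 185 184 185 203 138 129 136 134 128 132 130 128 124 129 130
 135 115 111 110 102  78]
135 [191 188 184 184 182 181 205 143 132 136 135 129 133 130 128 126 131 131
 124 113 109 111  85  73]
150 [191 191 186 186 183 183 194 142 131 135 133 134 131 129 131 129 133 135
 112 111 109 108  79  70]
165 [191 190 184 187 185 183 177 142 130 133 133 133 133 130 134 131 133 146
 120 110 112 105  81  68]
180 [190 188 190 185 184 181 172 142 132 133 134 132 128 131 134 139 138 141
 119 113 111  92  73  70]
195 [191 188 188 185 182 177 149 134 131 131 131 134 132 132 131 139 134 130
 116 112 109  88  73  70]
210 [189 189 184 183 181 175 139 133 130 130 132 132 132 130 130 136 139 117
 113 113 114  80  65  68]
225 [197 198 194 193 192 188 126 120 126 127 130 130 133 128 129 134 151 122
 113 110 104  77  68  64]
```

View pics/w17z.png

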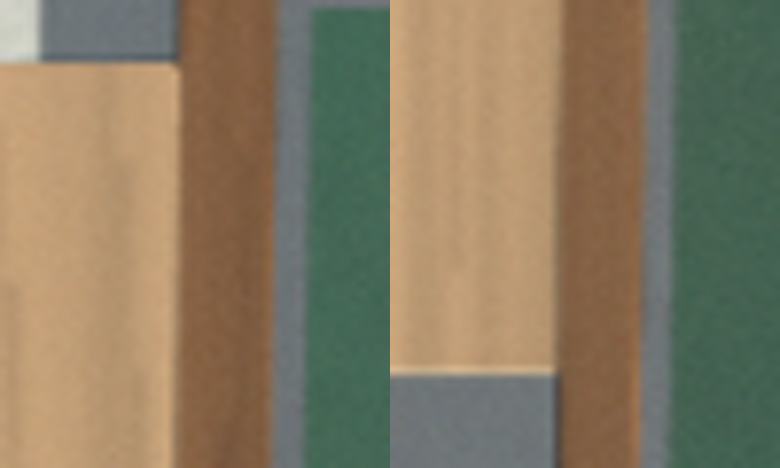

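The plinth edge meets the kerb at both ends with no gap or shadow between them, and the arm is clear. I'm handing it in.

```bash
python3 -c "
from workcell import env
print(env.state()['time_s']);print(env.job_done())"
```

```text
16.5333
the job is handed in; nothing more can be done
None
```

The twin-tower model now stands upright with the plinth's front edge flush against the timber kerb. I handed the job in at 16.5 s. I tipped it by pushing the plinth between the towers and let it land. Then I slid it, off-centre to square it up and centred for the last stretch, until it stalled on the kerb at about 9 N. After that the arm moved clear.

**Final checks**
- **Flush:** the close wrist view showed no gap at either end of the plinth. In the top view the plinth edge matched the kerb line to within about half a pixel (roughly 1 mm) wherever I compared them.
- **House, tree and glue:** the house and tree look unmoved. The glue cap was within about 1 pixel of where it began.
- **Towers:** I saw no contact with them in any picture, and measured forces stayed below 10 N at every reading.

**Failed or disagreed**
- **Finger length:** the fingers ended about 30 mm short of the stated TCP. My first push therefore passed over the plinth without touching it. I worked out the offset from the wrist and side views and set the later heights by it.
- **Edge fits:** two automatic edge fits on the final top picture failed because they mixed up the plinth and the kerb. I compared the edge columns row by row instead.
- **Image differences:** plain before-and-after image differences around the house, tree and glue were not zero. The whole picture had become brighter, so I judged the house and tree by eye and the glue by its cap position.

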